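Slide the layer board home and bolt it

TASK

Push the jar-laden plywood layer board along its rails with the fingertips until you feel it drop into the locating notches, and stop pushing there rather than ramming it. Then push the bolt's upright tab so that the bolt slides fully home over the end of the seated board, and come away clear. Do not lift the board or touch the two jars riding on it, keep them standing, and leave the other things on the bench where they are.

Things in the scene. Friction and masses are not known exactly. Their poses are not given: they have to be found in the camera images.
- stand: Fixed grey steel stand. Origin: underside centre at the board's home; x across, y along the rails, z up; the board slides to +y. Rails 22 mm wide at x = +-60, from y = -260 to 140 mm, tops z = 50; open between. Side fences at x = +-79, tops z = 71 mm, guide the board (2 mm play). End block 162 mm wide, y = 140 to 205, top z = 69 mm, carries the bolt between two low ribs (top z = 79).
- notch (a point): Mid-floor of the +y pair of notches: stand frame (0, 80, 40) mm. Each rail has two notches, 24 mm long in y and 10 mm deep, upright walls, centred at y = +80 and -80 mm.
- board: Loose plywood board 150 (x) by 240 (y) by 10 mm on cleats, 0.28 to 0.46 kg. Origin: its centre, level with the cleats' underside; axes as the stand's; plywood z = 16 to 26 mm. In the stand's frame it starts at y = -60 to -120, z = 50 mm; home is x = 0, y = 0 (4 mm play), z = 40: its top goes from 5 mm above the fences to 5 mm below. Sliding takes about 3 to 8 N; over 45 N is ramming and fails.
- cleat (a point): Underside middle of the board's +y cleat: board frame (0, 80, 0) mm. Two cross cleats, 16 mm wide in y and 16 mm deep, at y = +80 and -80 mm, ride on the rails; at home both drop 10 mm together into the notches, and the notch walls stop further sliding.
- board_push (a point): Middle of the board's -y end face, board frame (0, -120, 34) mm; push here towards the stand's +y. A wooden hand strip (120 mm in x, 20 in y, 20 high) stands on that end, outer face flush with it, so the face is 30 mm tall: from 18 mm below this point to 12 mm above it.
- bolt (a joint): Flat steel slide bolt on the stand's end block, value in m: 0 drawn back, 0.030 fully home (end stop); starts at 0 to 0.004. It slides towards the stand's -y against about 3 N of friction and stays where left. Home, it covers the last 15 mm of the seated board; an unseated board stands in its way.
- bolt_tip (a point): Tip of the bolt's tongue (40 mm wide, 60 long, 8 thick; z = 70 to 78 mm in the stand's frame): at y = 135 mm less the joint value, this point at z = 74 mm.
- bolt_tab (a point): Middle of the +y face of the bolt's upright tab (34 mm in x, 10 mm thick in y, z = 78 to 106 mm in the stand's frame, this point at z = 92); push here towards the stand's -y. It is at y = 190 mm less the joint value.
- jar_a: Small filled amber glass jar, 56 mm diameter, 68 mm high, 0.18 kg, standing loose on the board on its -x half, its centre 100 mm or more from the board's -y end. Origin: centre of its underside, z up. Not to be touched.
- jar_b: Like jar_a, on the board's +x half. Not to be touched.
- tall_jar: Bystander: filled amber jar, 72 mm diameter, 100 mm high, standing on the bench beyond the stand. Origin: centre of its underside.
- lid_stack: Bystander: stack of brass-coloured jar lids as one piece, 66 mm diameter, 40 mm high, on the bench beyond the stand. Origin: centre of its underside.
- brush: Bystander: glue brush lying on the bench beyond the stand; origin about its middle.

How it is judged:
On the way, in this order (a step that is already met when the one before it is completed fails the run):
1. the board has dropped into its notches, the bolt still drawn back (z of board in the frame of stand below 0.0435 m and y of board in the frame of stand between -0.007 and 0.007 m and x of board in the frame of stand between -0.007 and 0.007 m and angle between board's own z axis and vertical below 0.03 rad and value of joint bolt below 0.012 m), for 0.2 s.
2. the bolt is home over the seated board (z of board in the frame of stand below 0.0435 m and y of board in the frame of stand between -0.007 and 0.007 m and x of board in the frame of stand between -0.007 and 0.007 m and angle between board's own z axis and vertical below 0.03 rad and value of joint bolt above 0.025 m), for 0.2 s.
At the end, for the whole second after the job is handed in: The board lies in its notches (origin within 7 mm of home in x and y, below 43.5 mm in the stand's frame, level within 0.03 rad), the bolt is at least 25 mm out over it, both jars stand upright (within 0.1 rad) on the board, and all is at rest (all of step 2 and linear speed of each of board, jar_a, jar_b below 0.02 m/s and angle between each of jar_a, jar_b's own z axis and vertical below 0.1 rad and z of jar_a in the frame of board between 0.022 and 0.032 m and z of jar_b in the frame of board between 0.022 and 0.032 m); the robot touches nothing.
It fails at once if the board is lifted or tipped off its rails (z of board in the frame of stand above 0.058 m or angle between board's own z axis and vertical above 0.15 rad).
It fails at once if the board is rammed (over 45 N) (contact force between the fingers and board above 45 N).
It fails at once if a jar on the board is touched by the robot (contact force between any of the fingers, the arm and jar_a above 0.5 N or contact force between any of the fingers, the arm and jar_b above 0.5 N).
It fails at once if a jar on the board is tipped or lifted (angle between any of jar_a, jar_b's own z axis and vertical above 0.4 rad or z of any of jar_a, jar_b in the frame of board above 0.045 m).
It fails at once if a bystander is moved more than 30 mm (distance of any of tall_jar, lid_stack, brush from where it was at the start of the episode above 0.03 m).
It also fails if it takes over 58 s, if anything falls off the work surface, if the arm or the gripper's body presses on something with over 40 N, if the wrist force passes 120 N, or if a joint passes its speed limit or range.

ROBOT

A 7-joint arm with a two-finger parallel gripper is mounted at the origin on the work surface. World frame = base frame: x ahead of the robot, y to its left, z up, the work surface at z = 0. Lengths are in m, angles in rad, forces in N, time in s.
With the tool pointing down it reaches from about 0.425 to 0.95 m from the base axis. Payload 4.7 kg.
Tool frame: the origin (TCP) lies on the centre line of the jaws, within the pads' length; the fingertips stand robot.nose_length ahead of it and the grasp point (between the pads) lies 8 mm behind it (robot.nose_length is the distance from the TCP to the fingertips, in m); z points along the fingers, x is the direction in which the jaws open and shut, and the axes are right-handed (so a half turn about z gives the same grasp; the last joint's range is limited). The gripper opens to 85 mm and grips with 20 to 120 N. Pads are 22 mm wide; open, the fingers measure 114 mm over their backs; the gripper's body (76 mm by 85 mm) begins 54 mm behind the grasp point. The pads swing forward as they close: fully open they stand 13 mm farther back than shut.
Start: joints at [1.303, 0.469, -0.049, 1.532, 0.024, 1.141, -0.082], TCP at [0.16, -0.656, 0.242] pointing down, gripper open.
Joint ranges: [-2.59, 2.59], [-0.33, 1.99], [-1.39, 1.29], [0.1, 2.45], [-1.04, 4.18], [0.21, 1.99], [-2.66, 2.66]. Speed limits (rad/s): [2.57, 2.57, 3.14, 3.14, 3.14, 3.14, 3.14].

INTERFACE

Orientations are given as [roll, pitch, yaw] about the fixed x, y, z axes, in that order (R = Rz(yaw) Ry(pitch) Rx(roll)).
In Python, from plant import robot gives the robot as it stands. Calls block until the motion is done:
- robot.goto(position, orientation): joint-space move of the TCP to a pose.
- robot.move_straight(position, vel=0.15, attitude=None, contact_N=None): straight line of the TCP; attitude=None keeps the orientation; vel is the mean speed in m/s. With contact_N (N) it stops when the force on the tool has changed by that much, and returns True; else False.
- robot.move_joints(angles): joint-space move.
- robot.grip(opening, strength=None): opening from 0.0 (shut) to 1.0 (fully open); strength is the grip in N (None keeps the last); returns when the fingers have stopped.
- robot.sleep(seconds).
- robot.inverse_kinematics(position, orientation): joint angles nearest the present ones, or None.
- robot.sense(): the state.
- robot.grab_frame(name): name is "side" or "top"; returns a dict with "image" (384x512x3 uint8, red, green, blue), "range_z" (384x512 float32, m along the optical axis (not along the pixel's ray), 0 where there is no reading), "fx", "fy", "cx", "cy" (pixels), "R" (3x3) and "t" (3): a world point X has camera coordinates R X + t. Camera axes: x right, y down, z forward; pixel columns grow to the right and rows downward; lengths in m; the calibration is good to about 2 mm. A picture is of the moment at which its call begins.
A pose or a line that the arm cannot do raises robot.IKError and nothing moves.
- robot.close_job(): hands the job in, once; it reports no verdict.
The state is a dict: "t": time; "joint_pos": joint angles; "joint_velocities": joint speeds; "effort": joint torques, N m; "tcp_pos": TCP position; "tcp_rot": TCP orientation; "wrist_force": force on the tool from outside, world axes, zero at the start; "torque": the same for the moment, N m; "opening": opening from 0.0 (shut) to 1.0 (fully open).
Only numpy, scipy, OpenCV 4.12 (cv2) and the standard library are available. Lean on these libraries where they do the work, as an engineer would, in place of code of your own. Each camera call takes 0.05 s, during which the arm holds its last target.

## Working session

There is one attempt and no reset: what is moved stays moved. The work goes in short steps, each a Python script; the robot and the scene stay as the last script left them, time stands still between calls to the robot, and variables do not carry over. Pictures are saved under pics/ and viewed, and the job is handed in when it is done.

```bash
mkdir -p pics; python3 - <<'E'
from plant import robot
import cv2,pickle
s=robot.sense();print(s,robot.nose_length)
for n in("side","top"):
    f=robot.grab_frame(n);pickle.dump(f,open(n+".pkl","wb"))
    cv2.imwrite(f"pics/{n}0.png",f["image"][:,:,::-1]);print(n,f["fx"],f["fy"],f["cx"],f["cy"],f["R"],f["t"])
E
```

```text
{'t': 0.0, 'joint_pos': array([ 1.30311844,  0.46943528, -0.04861012,  1.53370724,  0.02412287,
        1.14099043, -0.08232717]), 'joint_velocities': array([-0.00048946, -0.00113144, -0.001038  , -0.00145927, -0.00139774,
        0.00032347, -0.00150764]), 'effort': array([ 3.82259777e-04, -5.10318983e+01, -4.64387890e-02, -2.37715316e+01,
        1.06273068e-02,  7.49393221e-03,  3.65691024e-07]), 'tcp_pos': array([ 0.15952743, -0.65529382,  0.24125997]), 'tcp_rot': array([ 3.14150658e+00,  1.95178557e-03, -1.33199068e+00]), 'wrist_force': array([ 0.45250666,  0.71750139, -0.3202872 ]), 'torque': array([-0.06081328, -0.02881068, -0.04279676]), 'opening': 0.9998254038964255} 0.011
side 412.5434651843042 412.5434651843042 256.30068226357133 195.85197794962826 [[ 0.69529734 -0.71856683 -0.01494366]
 [-0.5577309  -0.52632239 -0.64181071]
 [ 0.45331871  0.45458382 -0.76671748]] [-0.41909604  0.41384559  0.58570341]
top 429.0763431512706 429.0763431512706 255.85662281933188 191.12131080807703 [[-0.01706987 -0.99982437 -0.00773586]
 [-0.99182306  0.01791093 -0.12635751]
 [ 0.12647387  0.0055157  -0.9919546 ]] [0.03537007 0.64055289 1.01779899]
```

View pics/top0.png

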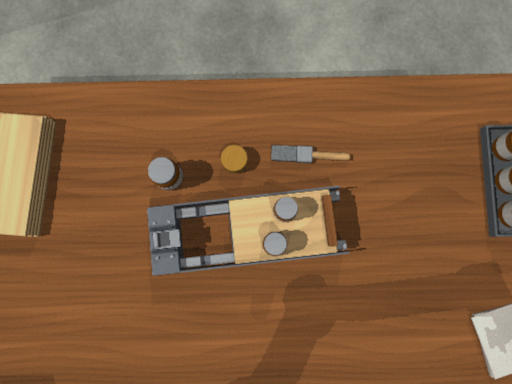

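View pics/side0.png

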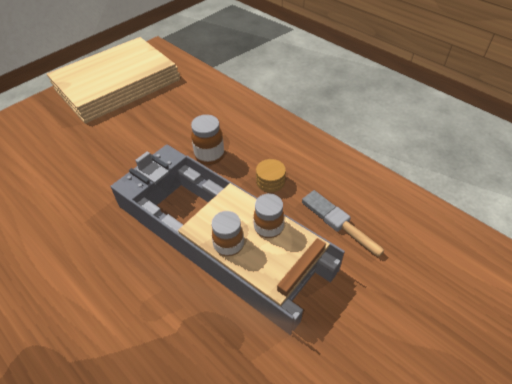

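```bash
cat > h.py <<'E'
import numpy as np,cv2,pickle
def cloud(f):
    v,u=np.mgrid[0:384,0:512];z=f["range_z"]
    c=np.stack([(u-f["cx"])/f["fx"]*z,(v-f["cy"])/f["fy"]*z,z],-1)
    P=(c-f["t"])@f["R"]; P[z<=0]=np.nan
    return P
def rect(P,m,k=3):
    m=cv2.morphologyEx(m.astype(np.uint8),cv2.MORPH_OPEN,np.ones((k,k)))
    n,l,st,_=cv2.connectedComponentsWithStats(m)
    i=1+st[1:,4].argmax(); q=P[l==i]
    return q,cv2.minAreaRect((q[:,:2]*1000).astype(np.float32))
E
python3 - <<'E'
from h import *
for n in("top","side"):
    f=pickle.load(open(n+".pkl","rb"));P=cloud(f);X,Y,Z=P[...,0],P[...,1],P[...,2]
    hsv=cv2.cvtColor(f["image"],cv2.COLOR_RGB2HSV);H,S,V=[hsv[...,i].astype(int) for i in range(3)]
    roi=(X>.3)&(X<.75)&(Y>-.4)&(Y<.4)
    print(n,"bench",np.nanmedian(Z[roi]))
    for nm,m in dict(board=(Z>.066)&(Z<.083)&(H>12)&(H<30)&(S>60)&(V>120),strip=(Z>.088)&(Z<.102)&(S>100),
        stand=(Z>.03)&(Z<.085)&(S<70),tab=(Z>.088)&(Z<.115)&(S<70),jars=(Z>.135)&(Z<.16),endblk=(Z>.062)&(Z<.074)&(S<70)).items():
        m=m&roi
        l=cv2.connectedComponentsWithStats(cv2.morphologyEx(m.astype(np.uint8),cv2.MORPH_OPEN,np.ones((2,2))))
        for i in range(1,l[0]):
            if l[2][i,4]>12:
                q=P[l[1]==i];print(nm,l[2][i,4],"px",l[3][i].round(),"mean",q.mean(0).round(4),"zmed",np.median(q[:,2]).round(4),[np.round(a,1) for a in cv2.minAreaRect((q[:,:2]*1000).astype(np.float32))])
E
```

```text
top bench 0.0012632143937356967
board 4649 px [278. 228.] mean [nan nan nan] zmed nan [array([533.4,  80.5]), array([138.1,   0. ]), np.float64(4.6)]
strip 466 px [330. 222.] mean [ 0.5604 -0.1481  0.0879] zmed 0.096 [array([ 562.5, -155.2]), array([122.7,  38.5]), np.float64(5.4)]
stand 64 px [176. 184.] mean [0.6643 0.2245 0.0295] zmed 0.0293 [array([665.9, 226.8]), array([15.6, 57.6]), np.float64(42.2)]
stand 39 px [334. 189.] mean [ 0.6434 -0.1675  0.0444] zmed 0.0522 [array([ 644.5, -169.6]), array([ 5.8, 45.7]), np.float64(13.9)]
stand 14 px [321. 190.] mean [ 0.6382 -0.132   0.0716] zmed 0.0717 [array([ 638.2, -132. ]), array([14.4,  3.6]), np.float64(85.9)]
stand 14 px [303. 192.] mean [ 0.6342 -0.0888  0.0717] zmed 0.0725 [array([634. , -88.8]), array([14.6,  3.4]), np.float64(88.2)]
stand 14 px [312. 190.] mean [ 0.6363 -0.1104  0.0712] zmed 0.0722 [array([ 635.8, -110.4]), array([14.3,  3.8]), np.float64(89.6)]
stand 77 px [336. 197.] mean [ 0.6238 -0.1719  0.0412] zmed 0.05 [array([ 625.9, -175.6]), array([22.6, 32. ]), np.float64(12.5)]
stand 14 px [268. 196.] mean [ 0.6
[... 3749 characters left out ...]
0.5008 -0.0361  0.0935] zmed 0.0941 [array([507.4, -33.3]), array([24.7, 56.4]), np.float64(67.3)]
jars 585 px [270. 207.] mean [nan nan nan] zmed nan [array([642. , -28.4]), array([153.5,  36. ]), np.float64(24.2)]
jars 627 px [227. 224.] mean [nan nan nan] zmed nan [array([535.4, -17.1]), array([91.5, 33.3]), np.float64(23.3)]
endblk 612 px [182. 162.] mean [nan nan nan] zmed nan [array([582.5, 179.8]), array([ 56.3, 197.8]), np.float64(7.6)]
endblk 1482 px [177. 228.] mean [nan nan nan] zmed nan [array([498.6,  38.3]), array([ 64.6, 458.9]), np.float64(5.3)]
endblk 64 px [337. 250.] mean [ 0.646  -0.1656  0.065 ] zmed 0.0671 [array([ 662.2, -168.4]), array([24.7, 45.5]), np.float64(77.0)]
```

```bash
cat >> h.py <<'E'
TH=np.deg2rad(5.4); O=np.array([.5437,.0715]); ex=np.array([np.cos(TH),np.sin(TH)]); ey=np.array([-np.sin(TH),np.cos(TH)])
def w(x,y,z): return np.r_[O+(x*ex+y*ey)/1000,z/1000]
def st(p): d=(np.asarray(p)[:2]-O)*1000; return np.round([d@ex,d@ey,p[2]*1000],1)
ORI=[np.pi,0,TH]
E
python3 - <<'E'
from h import *
from plant import robot
for yaw in(TH,TH-np.pi):
  for p in (w(0,-285,250),w(0,-285,86),w(0,-125,86),w(0,240,250),w(0,205,104)):
    q=robot.inverse_kinematics(p,[np.pi,0,yaw]); print(yaw,None if q is None else np.round(q,2))
robot.grip(0.0); print(robot.nose_length)
robot.goto(w(0,-285,250),ORI)
robot.move_straight(w(0,-285,120),vel=.12)
s=robot.sense();print(s["t"],st(s["tcp_pos"]),s["tcp_rot"],s["wrist_force"],robot.nose_length)
for n in("side","top"):
    f=robot.grab_frame(n);pickle.dump(f,open(n+"1.pkl","wb"));cv2.imwrite(f"pics/{n}1.png",f["image"][:,:,::-1])
E
```

```text
0.0942477796076938 [ 0.75  0.43 -0.63  1.66  0.27  1.14  0.15]
0.0942477796076938 [ 0.7   0.61 -0.58  1.81  0.42  0.85  0.02]
0.0942477796076938 [ 0.5   0.55 -0.63  1.93  0.44  0.8  -0.28]
0.0942477796076938 [ 0.07  0.52 -0.96  1.66  0.45  1.2  -0.9 ]
0.0942477796076938 [ 0.15  0.73 -1.02  1.82  0.73  1.02 -1.08]
-3.0473448739820994 [-0.47  0.56  1.12  1.73 -0.54  1.2  -2.25]
-3.0473448739820994 [-0.43  0.83  1.11  1.88 -0.88  1.03 -1.99]
-3.0473448739820994 [-0.74  0.75  1.11  2.   -0.85  0.95 -2.23]
-3.0473448739820994 [ 0.18  0.62 -1.18  1.65  0.6   1.28  2.12]
-3.0473448739820994 [ 0.23  0.83 -1.18  1.82  0.86  1.12  1.97]
0.011
4.2667 [   0.6 -285.1  120.9] [ 3.14086558e+00 -1.54024086e-03  9.43516103e-02] [1.27716427 0.05473335 0.76029241] 0.011
```

View pics/side1.png

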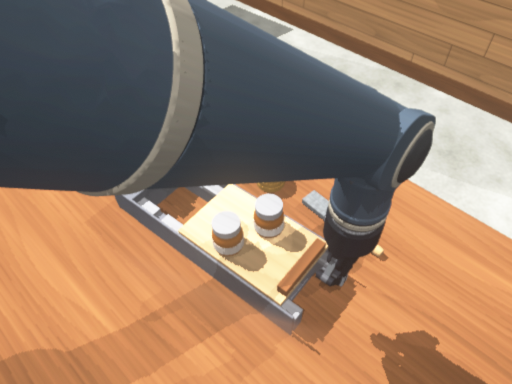

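```bash
python3 - <<'E'
from h import *
for n in("side1","top1"):
    f=pickle.load(open(n+".pkl","rb"));P=cloud(f)
    ref=cloud(pickle.load(open(n[:-1]+".pkl","rb")))
    X=w(0,-285,109);c=f["R"]@X+f["t"];print(n,"tip@109 px",f["fx"]*c[0]/c[2]+f["cx"],f["fy"]*c[1]/c[2]+f["cy"])
    S=(P[...,:2]-O)*1000; a=S@ex;b=S@ey;z=P[...,2]*1000
    m=(abs(a)<30)&(abs(b+285)<30)&(z>70)&(z<175)
    v,u=np.where(m)
    for lo in range(70,175,10):
        k=m&(z>=lo)&(z<lo+10)
        if k.sum(): print(lo,k.sum(),"x",np.percentile(a[k],[2,98]).round(1),"y",np.percentile(b[k],[2,98]).round(1),"zmin",z[k].min().round(1))
E
```

```text
side1 tip@109 px 336.0804286068796 281.17966158671607
110 6 x [-7.  -1.7] y [-296.9 -293.2] zmin 113.7
120 22 x [-11.4   8.6] y [-297.3 -292. ] zmin 120.4
130 15 x [-5.3  6.1] y [-297.1 -293.8] zmin 130.1
140 5 x [-5.3  6.9] y [-297.  -293.5] zmin 140.3
150 14 x [-21.8  -4.5] y [-299.3 -292.7] zmin 153.3
160 72 x [-28.5  -7.6] y [-298.9 -283.7] zmin 160.3
170 14 x [-28.4 -12.6] y [-300.9 -290.7] zmin 170.0
top1 tip@109 px 359.5469554611647 216.11470885463112
110 4 x [-0.9  5.5] y [-273.9 -273. ] zmin 113.6
120 7 x [-10.5   2.3] y [-276.5 -272.9] zmin 121.0
130 1 x [-4.5 -4.5] y [-273. -273.] zmin 132.9
150 2 x [-22.3  28.2] y [-272.7 -271.2] zmin 155.3
160 10 x [-28.8  26.3] y [-278.2 -270.3] zmin 160.4
170 4 x [-28.5 -26.3] y [-276.2 -271.8] zmin 170.5
```

The side picture shows the closed fingertips at about (333,282), just off the hand strip's outer end (~(302,266)). The tip height agrees with an 11 mm nose, and the fingers measure about ±12 mm in y. Next I go down, make contact and push.

```bash
python3 - <<'E'
from h import *
from plant import robot
def rep(l,r):
    s=robot.sense();f=s["wrist_force"];print(l,r,round(s["t"],2),st(s["tcp_pos"]),"Fy",round(f[:2]@ey,2),"Fz",round(f[2],2))
rep("down",robot.move_straight(w(0,-285,83),vel=.06,contact_N=8))
rep("approach",robot.move_straight(w(0,-225,83),vel=.03,contact_N=3))
E
```

```text
down False 5.13 [ 2.000e-01 -2.849e+02  8.300e+01] Fy 0.04 Fz -0.49
approach True 6.6 [  -0.4 -236.4   82.7] Fy 0.4 Fz 0.72
```

```bash
python3 - <<'E'
from h import *
from plant import robot
def rep(l,r):
    s=robot.sense();f=s["wrist_force"];print(l,r,round(s["t"],2),st(s["tcp_pos"]),"Fx",round(f[:2]@ex,2),"Fy",round(f[:2]@ey,2),"Fz",round(f[2],2))
y=-210
while y<=-144:
    r=robot.move_straight(w(0,y,83),vel=.03,contact_N=14);rep(y,r)
    if r: break
    y+=22
for n in("side","top"):
    f=robot.grab_frame(n);pickle.dump(f,open(n+"2.pkl","wb"));cv2.imwrite(f"pics/{n}2.png",f["image"][:,:,::-1])
E
```

```text
-210 False 7.65 [   0.3 -209.3   83.2] Fx -1.02 Fy 0.07 Fz -0.43
-188 False 8.53 [ 1.000e-01 -1.872e+02  8.290e+01] Fx 0.18 Fy -1.26 Fz 0.84
-166 False 9.42 [-1.000e-01 -1.649e+02  8.290e+01] Fx 0.72 Fy -0.48 Fz -0.18
-144 False 10.3 [ 1.00e-01 -1.43e+02  8.31e+01] Fx 0.02 Fy 0.82 Fz 0.2
```

View pics/side2.png

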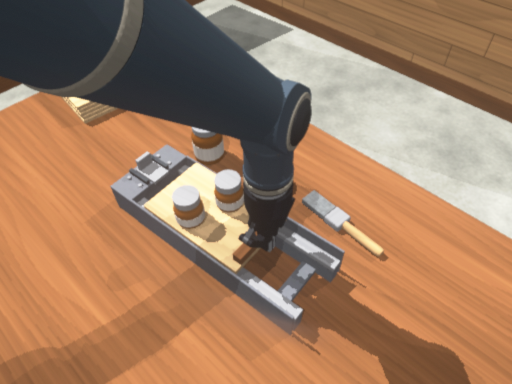

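View pics/top2.png

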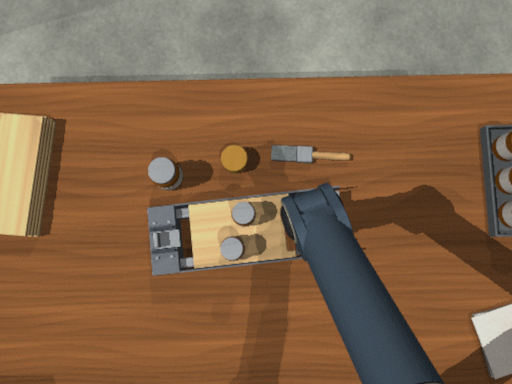

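The board has slid freely to about 12 mm short of home, with both jars standing: side view (188,205) and (229,190). I continue slowly until the stop is felt.

```bash
python3 - <<'E'
from h import *
from plant import robot
def rep(l,r):
    s=robot.sense();f=s["wrist_force"];print(l,r,round(s["t"],2),st(s["tcp_pos"]),"Fx",round(f[:2]@ex,2),"Fy",round(f[:2]@ey,2),"Fz",round(f[2],2))
r=robot.move_straight(w(0,-120,83),vel=.015,contact_N=13);rep("push",r)
f=robot.grab_frame("side");pickle.dump(f,open("side3.pkl","wb"));cv2.imwrite("pics/side3.png",f["image"][:,:,::-1])
P=cloud(f);S=(P[...,:2]-O)*1000;a=S@ex;b=S@ey;z=P[...,2]*1000
m=(abs(a)<65)&(b>0)&(b<115)&(z>50)&(z<85)
print("board z med",np.median(z[m]),np.percentile(b[(abs(a)<65)&(z>60)&(z<80)&(b<128)],99.5))
E
```

```text
push False 12.15 [-1.000e-01 -1.238e+02  8.300e+01] Fx 0.51 Fy -10.23 Fz -0.05
board z med 68.07002676100645 124.86426171437893
```

View pics/side3.png

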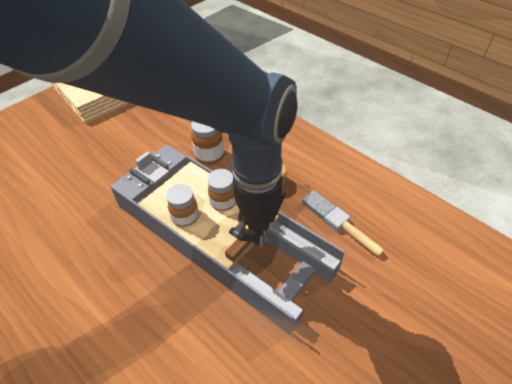

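The board top reads 68 mm, down from 76 mm and against 66 mm nominal. The tip was held 4 mm short of its target by about 10 N, so the board is seated against the notch wall. I back off and look again.

```bash
python3 - <<'E'
from h import *
from plant import robot
robot.move_straight(w(0,-170,83),vel=.1)
robot.move_straight(w(0,-200,260),vel=.2)
robot.goto(w(0,235,260),ORI)
s=robot.sense();print(s["t"],st(s["tcp_pos"]),s["wrist_force"])
for n in("side","top"):
    f=robot.grab_frame(n);pickle.dump(f,open(n+"4.pkl","wb"));cv2.imwrite(f"pics/{n}4.png",f["image"][:,:,::-1])
    P=cloud(f);S=(P[...,:2]-O)*1000;a=S@ex;b=S@ey;z=P[...,2]*1000
    hsv=cv2.cvtColor(f["image"],cv2.COLOR_RGB2HSV)
    m=(abs(a)<70)&(b>-100)&(b<128)&(z>60)&(z<82)&(hsv[...,0]>12)&(hsv[...,0]<30)&(hsv[...,1]>60)
    k=(abs(a)<18)&(b>150)&(b<200)&(z>100)&(z<112)
    print(n,"board z",np.median(z[m]),"y",np.percentile(b[m],[.5,99.5]),"tab",k.sum(),np.percentile(b[k],[5,95]) if k.sum() else 0,np.percentile(a[k],[3,97]) if k.sum() else 0)
E
```

```text
15.5 [  0.8 233.3 259.6] [-0.18101777  0.15824712 -0.16390461]
side board z 67.95199624118392 y [-95.47228633 125.00328556] tab 96 [177.71449556 187.37978465] [-15.4187043   16.05416575]
top board z 66.43427280259985 y [-92.40518471 127.00334328] tab 71 [180.89870251 190.14207889] [-17.35043972  14.04771354]
```

View pics/side4.png

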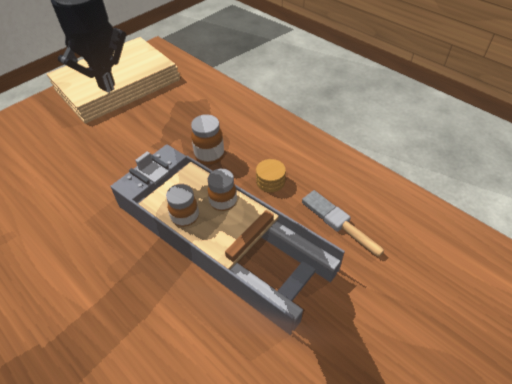

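View pics/top4.png

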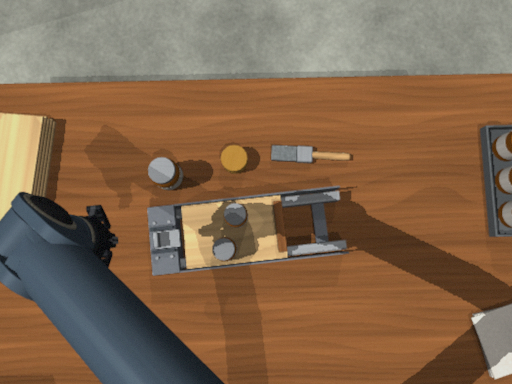

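Both views show the board seated with the strip at about (250,236) in the side view, its top at 66–68 mm and its end at y≈124. The jars stand and the tab's +y face is at about y=189. Next is the bolt.

```bash
python3 - <<'E'
from h import *
from plant import robot
def rep(l,r):
    s=robot.sense();f=s["wrist_force"];print(l,r,round(s["t"],2),st(s["tcp_pos"]),"Fx",round(f[:2]@ex,2),"Fy",round(f[:2]@ey,2),"Fz",round(f[2],2))
rep("down",robot.move_straight(w(0,235,101),vel=.12,contact_N=8))
rep("push",robot.move_straight(w(0,163,101),vel=.025,contact_N=13))
E
```

```text
down False 17.07 [  0.5 235.4 101.8] Fx 0.98 Fy -0.34 Fz -0.05
push True 19.32 [ -0.2 174.1 100.9] Fx -0.97 Fy 0.47 Fz -0.03
```

```bash
cat > chk.py <<'E'
from h import *
from plant import robot
def chk(i):
  for n in("side","top"):
    f=robot.grab_frame(n);pickle.dump(f,open(f"{n}{i}.pkl","wb"));cv2.imwrite(f"pics/{n}{i}.png",f["image"][:,:,::-1])
    P=cloud(f);S=(P[...,:2]-O)*1000;a=S@ex;b=S@ey;z=P[...,2]*1000
    hsv=cv2.cvtColor(f["image"],cv2.COLOR_RGB2HSV)
    m=(abs(a)<70)&(b>-100)&(b<128)&(z>60)&(z<82)&(hsv[...,0]>12)&(hsv[...,0]<30)&(hsv[...,1]>60)
    k=(abs(a)<18)&(b>130)&(b<200)&(z>100)&(z<112)
    print(n,"board z",np.median(z[m]),"y",np.percentile(b[m],[.5,99.5]),"tab",k.sum(),np.percentile(b[k],[5,95]) if k.sum() else 0)
def rep(l,r):
    s=robot.sense();f=s["wrist_force"];print(l,r,round(s["t"],2),st(s["tcp_pos"]),"Fx",round(f[:2]@ex,2),"Fy",round(f[:2]@ey,2),"Fz",round(f[2],2))
E
python3 - <<'E'
from chk import *
rep("push",robot.move_straight(w(0,160,101),vel=.015,contact_N=18))
rep("back",robot.move_straight(w(0,215,101),vel=.1))
robot.move_straight(w(0,235,270),vel=.2); chk(5)
E
```

```text
push True 19.96 [ -0.7 174.1 100.9] Fx -0.4 Fy 1.93 Fz 1.65
back False 20.52 [-2.000e-01  2.147e+02  1.007e+02] Fx -0.31 Fy 0.03 Fz -0.35
side board z 67.97020134335155 y [-95.01614833 124.51715869] tab 96 [151.1302718  160.53786038]
top board z 66.4450212552287 y [-92.64583528 126.49403342] tab 68 [154.23482684 163.80940399]
```

View pics/side5.png

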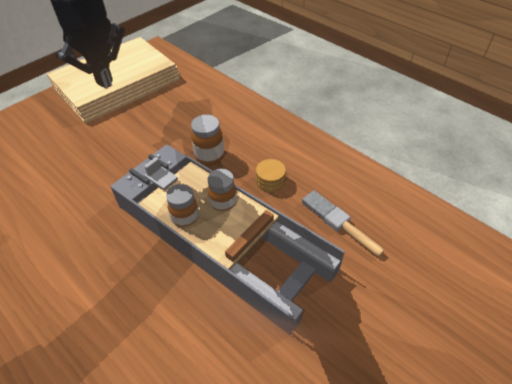

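View pics/top5.png

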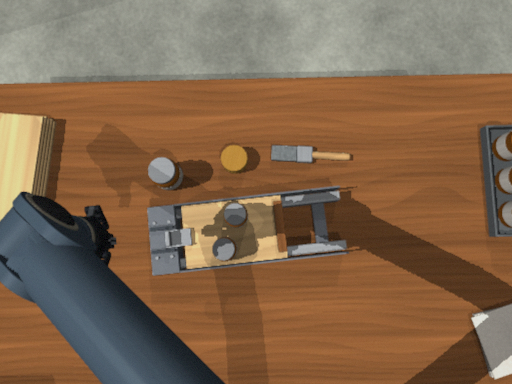

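The two pushes (13 N and 18 N) ended at the same spot, so that is the end stop. The tab moved about 26.5 mm from a start of 0–4 mm, and the top view shows the tongue over the board's end at about (185,237). The board is still seated, the jars are standing and the arm is clear, so I hand in.

```bash
python3 -c "
from plant import robot
robot.sleep(.3);print(robot.sense()['wrist_force'],robot.sense()['t']);print(robot.close_job())"
```

```text
[ 0.28715778  0.62292396 -1.15816785] 21.9167
the job is handed in; nothing more can be done
None
```

The board is seated in its notches, the bolt is slid home over it, and the job is handed in at about 22 s; the hand-in gives no verdict.

- **Board:** I pushed it with the closed fingertips along the rails. It stopped against the notch walls with about 10 N on the tool. Its top dropped from 76 mm to 66–68 mm (66 nominal), and its far end was at y ≈ 124–127 mm, so it sits about 4 mm past centre and within the 7 mm limit.
- **Bolt:** I pushed the tab until it stopped, then pushed again harder, and it ended at the same spot both times. The tab had moved about 26.5 mm from a start of 0–4 mm, which puts the bolt at 26.5–30 mm (25 mm needed).
- **Other things:** In the last pictures both jars stand on the board and the bystanders are where they started. The arm was clear with no contact force.

**Checks that disagreed:**
- The two cameras differed by 1–3 mm on y and height.
- The first touch on the board registered about 8 mm later than expected, probably because the threshold tripped after the board was already sliding.
- The final seating push ended with 10 N on the tool without tripping its 13 N stop, so I took seating from the measured drop instead.

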